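# Feel the jaw gap of a sprung vice with a taper blade

## Robot

A 6-joint arm with a two-finger parallel gripper is mounted at the origin on the work surface. World frame = base frame: x ahead of the robot, y to its left, z up, the work surface at z = 0. Lengths are in m, angles in rad, forces in N, time in s.
With the tool pointing down it reaches from about 0.25 to 0.775 m from the base axis. Payload 4 kg.
Tool frame: the origin (TCP) lies at the very end of the fingers, on their centre line; the grasp point (between the pads) lies 19 mm behind it; z points along the fingers, y is the line along which they close (so a half turn about z gives the same grasp; the last joint's range is limited). The gripper opens to 94 mm and grips with 3 to 60 N. Pads are 16 mm wide; open, the fingers measure 119 mm over their backs; the gripper's body (75 mm by 177 mm) begins 78 mm behind the grasp point.
Start: joints at [1.221, 0.087, 1.371, -0, 1.684, -0.103], TCP at [0.134, 0.533, 0.206] pointing down, gripper open.
Joint ranges: [-3.1, 3.1], [-0.76, 2.03], [0.27, 2.55], [-1.08, 4.22], [0.17, 2.65], [-2.57, 2.57]. Speed limits (rad/s): [2.79, 2.79, 3.14, 3.14, 3.14, 3.14].

## Interface

Orientations are given as a rotation vector (axis times angle).
In Python, from workcell import r gives the robot as it stands.
- The arm moves only by the tool arm_command, never from a script. Its argument "targets" is a list of rows, each an object with "grip": the opening, from 0 (shut) to 1 (fully open); "linear": the shift along the tool's x, y, z in mm, a list of three; "dr": the turn, a rotation vector about the tool's x, y, z in rad, a list of three. A call has 1 to 12 rows; each row is the pose to reach, as a shift and turn from the pose commanded when the call began, along the tool's axes at that moment; what a row does not reach only later rows make up. A row lasts 1/10 s, in which the tool goes at most 50 mm and 8.59 degrees, less where a joint would pass 70% of its speed; a pose out of reach is approached as far as the arm can. A call with a gripper value outside its range is refused whole. The fingers move at their own pace and stop on an object; "grip_force" is the grip in N (left out, the last holds). Time passes only in rows, so rows that repeat a pose let the fingers close. It gives the time, the measured TCP pose, the force, the opening and the grip force at its end, in the units of the state.
- r.get_obs(): the state, without advancing time (a new reading comes with each control period).
- r.read_camera(name): name is "scene" or "top"; returns a dict with "frame" (480x640x3 uint8, red, green, blue), "intrinsics" (3x3 intrinsics, pixels), "D" ([k1, k2, p1, p2, k3] as OpenCV has them; the pictures are not rectified), "view" (4x4, takes a point from world to camera coordinates). Camera axes: x right, y up, looking along -z (the intrinsics and any distortion apply to the point x, -y, -z); pixel columns grow to the right and rows downward; lengths in m; the calibration is good to about 2 mm. A picture is of the moment at which its call begins. There is no depth.
- r.job_done(): hands the job in; it is judged then, once.
The state is a dict: "t": time; "joint_positions": joint angles; "joint_vel": joint speeds; "tau": joint torques, N m; "tcp_pos": TCP position; "tool_rot": TCP orientation; "ft_force": force on the tool from outside, world axes, zero at the start; "torque": the same for the moment, N m; "gripper_width": finger opening in m; "gripper_force": force on a finger pad.
Only numpy, scipy, OpenCV 4.12 (cv2) and the standard library are available. Lean on these libraries where they do the work, as an engineer would, in place of code of your own. Each camera call takes 0.05 s, during which the arm holds its last target. There are 200 camera calls.

## Task

Take the widest of the three taper gauge blades out of the wooden rack by its handle and slide it, upright and flat, centred, straight down between the two upright steel plates of the little sprung vice until it drags snugly against both plates. Stop there, before the sprung plate is pushed back by 3 mm, and finish still holding the blade by its handle at that depth: do not let go. Leave the other two blades and the other things on the bench alone.

Things in the scene. Friction and masses are not known exactly. Their poses are not given: they have to be found in the camera images.
- gauge_wide: The widest gauge blade, to be used: 34 mm wide (x), about 100 g. Origin: centre of its lower edge; z up, y through the thickness. Steel wedge blade z = 0 to 70 mm, 3 mm thick at the lower edge, growing evenly both sides, 1 mm in all per 7 mm, to 13 mm. Brass collar z = 70 to 76, 28 mm in y. Pale wooden handle z = 76 to 120, 12 mm thick in y, full width: grip it closing along y.
- gauge_mid: Look-alike blade of middle width, to be left alone: 25 mm wide in x, otherwise the same shape, length and thickness as the widest; origin at the centre of its lower edge.
- gauge_narrow: Look-alike blade, the narrowest, to be left alone: 16 mm wide in x, otherwise the same shape, length and thickness as the widest; origin at the centre of its lower edge.
- rack: Fixed open wooden rack, 190 (x) by 70 (y) mm, 85 mm high; origin under its centre. Two rails along x with a 17 mm slot between them at y = 0, where the three blades hang, collars resting on the rails' top (85 mm), about 55 mm apart along x, in any order, axes parallel to the rack's. Handle tops: 135 mm. Lift 75 mm to clear the rack, 125 mm to pass over handles.
- vice: Fixed steel base plate of the vice, 100 (x) by 190 (y) by 12 mm; origin under its centre; y runs from the fixed plate to the sprung one. The head with both plates floats on it along y (8 mm either way, 0.5 N friction), so that the plates centre themselves on a blade pushed in between.
- fixed_plate: Upright steel plate on the floating head, 64 mm wide (x), 12 mm thick, top 90 mm above the bench. Origin: inner face, mid width, 6 mm below the top, where the 45 degree lead-in ends. y points across the gap to the sprung plate, z up; the blade's y goes along this y, either way round. Faces go 64 mm deep below the origin. Gap at rest: 5.5 to 8 mm, varies.
- sprung_plate: Upright plate facing the fixed one: same shape and axes, origin at the same point of its own inner face; a blade goes in midway between the two origins. A spring holds it on a stop with 5 N, and 1 N more per mm pushed back (+y). A blade meets nothing until it fills the gap, then drags within a few mm: 4 to 10 N on the tool. Each 7 mm deeper opens it 1 mm.
- carriage: Grey block with a brass adjusting screw that carries the sprung plate, set at the start and then not moving on the head. Origin: where the sprung plate's origin is when on its stop, so the sprung plate's y in this frame is how far it is pushed back.
- copper_block: Bystander: copper block 60 x 40 x 35 mm, origin under its centre.
- jar: Bystander: small amber jar 50 mm across, 60 mm high, origin under its centre.
- hammer: Bystander: small hammer 200 mm long, lying along its x.
- bangle: Bystander: brass bangle, 68 mm across, 12 mm high, lying flat, origin under its centre.
There are look-alikes about, which are no part of the job. Leave any green or orange look-alike of the gauge_wide alone.

How it is judged:
On the way, in this order (a step that is already met when the one before it is completed fails the run):
1. the widest blade is held clear above the rack (z of gauge_wide in the frame of rack above 0.087 m and contact force between the fingers and gauge_wide above 2 N), for 0.1 s.
2. the held blade's lower edge is between the plates, upright and flat (contact force between the fingers and gauge_wide above 2 N and angle between gauge_wide's own z axis and vertical below 0.15 rad and angle between the y axis of gauge_wide and the y axis of fixed_plate, either way round below 0.15 rad and x of gauge_wide in the frame of fixed_plate between -0.015 and 0.015 m and z of gauge_wide in the frame of fixed_plate below -0.004 m and y of gauge_wide in the frame of fixed_plate above 0 m and y of gauge_wide in the frame of sprung_plate below 0 m), for 0.1 s.
At the end, for the whole second after the job is handed in: Widest blade gripped, at rest, upright and flat to the plates within 8 degrees, within 15 mm of mid width, lower edge between the plates, 12 mm or more below the lead-in; pressing over 1 N on the fixed and 1.5 N on the sprung plate, which is pushed back under 3 mm (contact force between the fingers and gauge_wide above 2 N and angle between gauge_wide's own z axis and vertical below 0.15 rad and angle between the y axis of gauge_wide and the y axis of fixed_plate, either way round below 0.15 rad and x of gauge_wide in the frame of fixed_plate between -0.015 and 0.015 m and z of gauge_wide in the frame of fixed_plate below -0.012 m and y of gauge_wide in the frame of fixed_plate above 0 m and y of gauge_wide in the frame of sprung_plate below 0 m and contact force between gauge_wide and fixed_plate above 1 N and contact force between gauge_wide and sprung_plate above 1.5 N and y of sprung_plate in the frame of carriage below 0.003 m and linear speed of gauge_wide below 0.01 m/s); the arm keeps its last pose, push and grip.
It fails at once if the sprung plate is pried back by more than 3.5 mm (y of sprung_plate in the frame of carriage above 0.0035 m).
It fails at once if another blade is disturbed (moved over 20 mm) (distance of any of gauge_mid, gauge_narrow from where it was at the start of the episode above 0.02 m).
It fails at once if a bystander is disturbed (moved over 20 mm) (distance of any of copper_block, jar, hammer, bangle from where it was at the start of the episode above 0.02 m).
It also fails if it takes over 38 s, if anything falls off the work surface, if the arm or the gripper's body presses on something with over 40 N, if the wrist force passes 120 N, or if a joint passes its speed limit or range.

## Working session

There is one attempt and no reset: what is moved stays moved. The work goes in short steps, Python scripts to look and compute and a tool call to move; the robot and the scene stay as the last step left them, time stands still between calls to the robot, and variables do not carry over. Pictures are saved under pics/ and viewed, at most 10 in all, crops included, and the job is handed in when it is done.

Besides the shell and the picture viewer there is one more tool, called after ">>>" in YAML: its name, and indented under it one key for each argument. arm_command: Moves the arm, as the interface text tells. Its arguments: {"type":"object","properties":{"targets":{"type":"array","items":{"type":"object","properties":{"grip":{"type":"number"},"linear":{"type":"array","items":{"type":"number"}},"dr":{"type":"array","items":{"type":"number"}}}}},"grip_force":{"type":"number"}},"required":["targets"]}

```bash
mkdir -p pics; cat > h.py <<'E'
import numpy as np, cv2
from workcell import r
def cam(n):
    c=r.read_camera(n); return {k:np.array(v) for k,v in c.items()}
def ray(c,px):
    px=np.array(px,float).reshape(-1,1,2)
    u=cv2.undistortPoints(px,c['intrinsics'],c['D']).reshape(-1,2)
    d=np.c_[u[:,0],-u[:,1],-np.ones(len(u))]
    R=c['view'][:3,:3];t=c['view'][:3,3]
    return -R.T@t, d@R
def onz(c,px,z):
    o,d=ray(c,px); return o+d*((z-o[2])/d[:,2])[:,None]
def proj(c,P):
    P=np.array(P,float).reshape(-1,3); q=P@c['view'][:3,:3].T+c['view'][:3,3]
    q=q*[1,-1,-1]
    return cv2.projectPoints(q.reshape(-1,1,3),np.zeros(3),np.zeros(3),c['intrinsics'],c['D'])[0].reshape(-1,2)
def save(n,im): cv2.imwrite('pics/'+n+'.png',np.ascontiguousarray(im[...,::-1]))
E
python3 - <<'E'
from h import *
for n in('scene','top'):
    c=cam(n); save(n+'0',c['frame']); np.savez(n+'0.npz',**c)
    print(n, ray(c,[[320,240]]), c['intrinsics'][0,0], c['D'])
o=r.get_obs();print(o)
E
```

```text
scene (array([1.04854399, 0.52492321, 0.60727969]), array([[-0.54556918, -0.55099537, -0.63160718]])) 460.8838686061998 [0.03881845 0.         0.         0.         0.        ]
top (array([0.37858909, 0.0469365 , 1.04633237]), array([[ 0.18268015, -0.00547714, -0.98326232]])) 518.7455660625636 [-0.02363084  0.          0.          0.          0.        ]
{'t': 0.1, 'joint_positions': array([ 1.22092290e+00,  8.78527339e-02,  1.37206862e+00, -1.53281507e-05,
        1.68361532e+00, -1.03055513e-01]), 'joint_vel': array([ 0.00065771, -0.00145106, -0.00512956, -0.00195109, -0.000276  ,
        0.00066478]), 'tau': array([ 1.44445872e-03, -3.41254234e+01, -3.03301549e+01,  7.19201728e-02,
        3.04137392e-02, -8.90265687e-05]), 'tcp_pos': array([0.1341925 , 0.53287192, 0.20445424]), 'tool_rot': array([-3.86667914e-01, -3.11727995e+00,  2.98066416e-03]), 'ft_force': array([-0.71710348, -0.23890481,  0.78354373]), 'torque': array([ 0.00152398, -0.04342594, -0.01050507]), 'gripper_force': 0.0, 'gripper_width': 0.09391743510625364}
```

View pics/scene0.png

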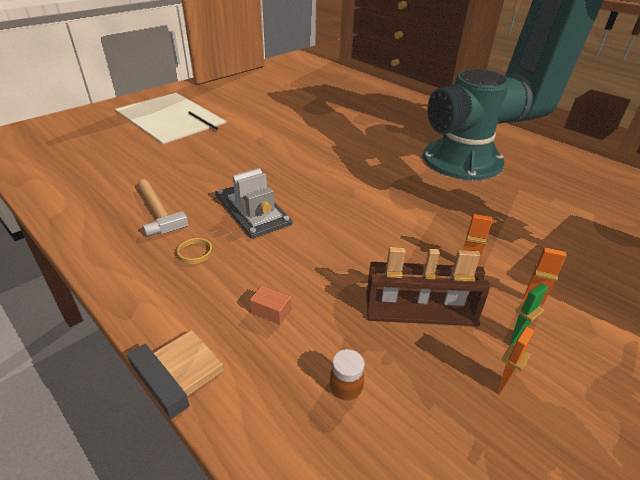

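View pics/top0.png

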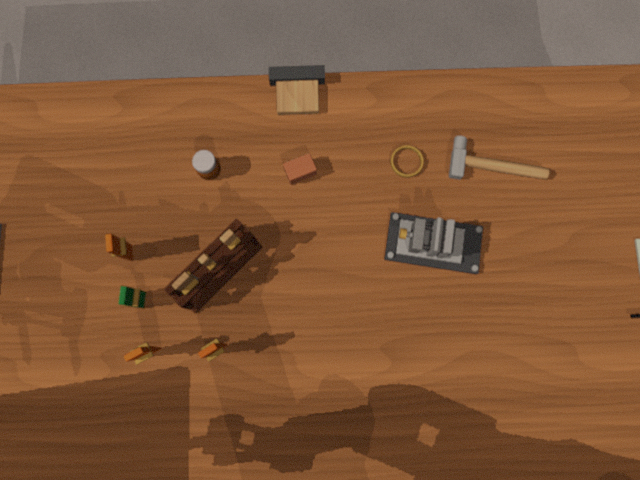

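The scene view shows the rack with three pale handles at (396,262), (432,263) and (466,265), the vice at (254,205), and orange and green look-alikes on the right. The top view shows the rack at (213,265), with handles near (230,237), (207,262) and (185,283), and the vice at (434,243). Next I'll enlarge the crops and measure.

```bash
python3 - <<'E'
from h import *
S=dict(np.load('scene0.npz'));T=dict(np.load('top0.npz'))
f=lambda c,x,y,w,h,k:cv2.resize(c['frame'][y:y+h,x:x+w],None,fx=k,fy=k,interpolation=cv2.INTER_CUBIC)
a=f(S,360,235,133,100,3);b=f(T,150,215,133,100,3);c=f(T,375,205,120,75,3.33)[:,:399];d=f(S,205,160,100,75,4)[:,:399]
h=min(c.shape[0],d.shape[0])
save('crop1',np.vstack([np.hstack([a,b]),np.hstack([c[:h],d[:h]])]))
# pale handle masks
for n,C,box,z in(('S',S,(360,235,133,60),.13),('T',T,(160,215,110,100),.135)):
    x,y,w,hh=box; hsv=cv2.cvtColor(C['frame'][y:y+hh,x:x+w],cv2.COLOR_RGB2HSV)
    m=((hsv[...,2]>150)&(hsv[...,1]<150)).astype(np.uint8)
    k,l,st,ce=cv2.connectedComponentsWithStats(m)
    for i in range(1,k):
        if st[i,4]>20:
            p=np.argwhere(l==i)[:,::-1].astype(np.float32)
            q=cv2.minAreaRect(p); print(n,st[i]+[x,y,0,0,0],ce[i]+[x,y],q[1:],onz(C,ce[i]+[x,y],z))
print(onz(T,[[237,222],[261,243],[193,310],[167,289]],.085))
print(onz(T,[[393,213],[482,227],[474,272],[386,257]],.012))
E
```

```text
S [388 247  18  25 358] [396.24301676 258.41620112] ((16.240678787231445, 24.282180786132812), 3.012787342071533) [[0.57897247 0.22173361 0.13      ]]
S [426 249  14  24 225] [432.56444444 260.34666667] ((10.465181350708008, 24.465896606445312), 8.130102157592773) [[0.54031061 0.2627599  0.13      ]]
S [454 250  26  25 490] [467.04489796 262.19183673] ((23.946840286254883, 24.478992462158203), 3.814074993133545) [[0.50395679 0.30135065 0.13      ]]
T [220 230  12  12  69] [225.84057971 235.50724638] ((4.949747085571289, 12.020814895629883), 45.0) [[0.5614499  0.21047016 0.135     ]]
T [199 255   8   8  42] [202.30952381 258.30952381] ((4.949747085571289, 7.071067810058594), 45.0) [[0.52139017 0.25237423 0.135     ]]
T [173 273  15  15  83] [180.         279.85542169] ((4.242640495300293, 16.970561981201172), 45.0) [[0.48408573 0.29156197 0.135     ]]
[[0.59699538 0.19824714 0.085     ]
 [0.55496788 0.15293889 0.085     ]
 [0.43336321 0.27982206 0.085     ]
 [0.47352643 0.32897881 0.085     ]]
[[ 0.62219384 -0.1099451   0.012     ]
 [ 0.58718362 -0.28934908  0.012     ]
 [ 0.49583722 -0.26491275  0.012     ]
 [ 0.53175079 -0.09051953  0.012     ]]
```

View pics/crop1.png

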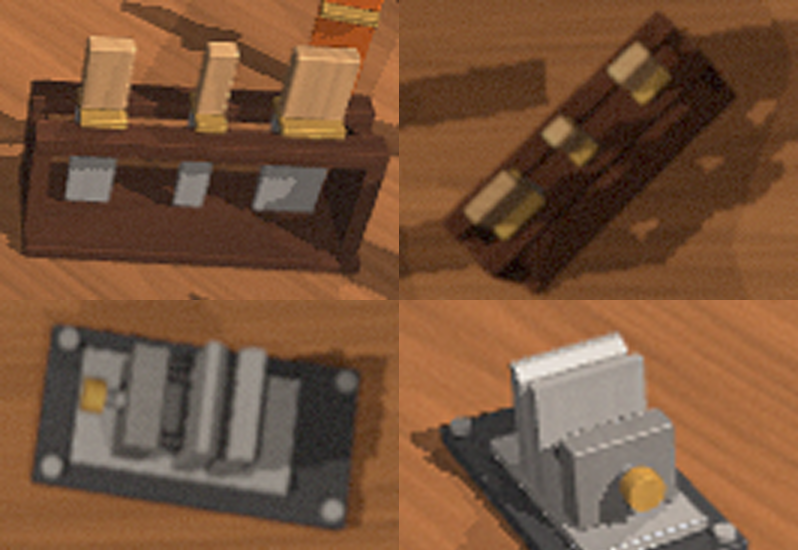

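Candidates are scene handles (396,258), 16 px wide; (432,260), 10 px; and (467,262), 24 px. The last, which is (180,280) in the top view, is the widest, and the crop confirms it's pale wood in the rack. The orange and green ones stand outside the rack. In the vice crop the screw and carriage are on the left, then the sprung plate, the gap and the fixed plate.

```bash
python3 - <<'E'
from h import *
S=dict(np.load('scene0.npz'));T=dict(np.load('top0.npz'))
f=lambda c,x,y,w,h,k:cv2.resize(c['frame'][y:y+h,x:x+w],None,fx=k,fy=k,interpolation=cv2.INTER_NEAREST)
a=f(T,165,262,40,30,10);b=f(T,424,214,40,30,10)
b2=f(T,424,234,40,30,10);c=f(S,228,165,40,30,10)
d=np.vstack([np.hstack([a,b]),np.hstack([c,b2])])
for i in range(0,800,50): d[::5,i]=[255,0,0]
for i in range(0,600,50): d[i,::5]=[255,0,0]
save('crop2',d)
E
```

```text
(no output)
```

View pics/crop2.png

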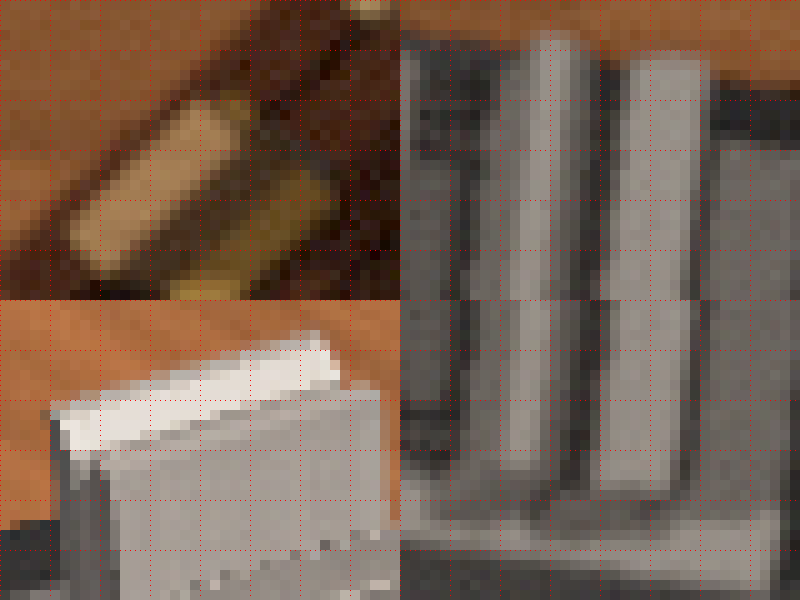

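```bash
cat >> h.py <<'E'
from scipy.spatial.transform import Rotation as Rn
def move(pos,yaw,o=None):
    """tool-frame shift (mm) and turn to reach TCP pos, pointing down, tool y at yaw deg (mod 180)"""
    o=o or r.get_obs(); R=Rn.from_rotvec(o['tool_rot'])
    best=None
    for a in (yaw,yaw+180):
        y=np.array([np.cos(np.radians(a)),np.sin(np.radians(a)),0]); z=np.array([0,0,-1.])
        G=Rn.from_matrix(np.c_[np.cross(y,z),y,z]); d=(R.inv()*G).as_rotvec()
        if best is None or np.linalg.norm(d)<np.linalg.norm(best): best=d
    print('linear',np.round(R.inv().apply(np.array(pos)-o['tcp_pos'])*1000,1),'dr',np.round(best,3))
    print('axes: x',R.as_matrix()[:,0].round(3),'y',R.as_matrix()[:,1].round(3))
E
python3 - <<'E'
from h import *
S=dict(np.load('scene0.npz'));T=dict(np.load('top0.npz'))
h=onz(T,[[180,280],[202.3,258.3],[225.84,235.5]],.135); print(h)
print('proj wide in scene',proj(S,h), 'expect top centre (468,252)')
px=lambda x,y:(424+(x-400)/10-.5,214+y/10-.5)
q=onz(T,[px(533,50),px(500,370),px(710,60),px(672,385),px(604,216)],.09);print(q)
for a,b in((0,1),(2,3)): d=q[a]-q[b];print('plate',np.linalg.norm(d),np.degrees(np.arctan2(d[1],d[0])))
n=(q[0]+q[1]-q[2]-q[3])/2;d=(q[0]-q[1])+(q[2]-q[3]);d/=np.linalg.norm(d);print('thick',np.linalg.norm(n-d*(n@d)))
print('proj vice mid scene',proj(S,q[4]))
a=np.degrees(np.arctan2(*(h[0]-h[2])[1::-1]));print('rack ang',a)
move([h[0,0],h[0,1],.2],a-90)
E
```

```text
[[0.48382919 0.29155702 0.135     ]
 [0.52140784 0.25239146 0.135     ]
 [0.56146319 0.21047124 0.135     ]]
proj wide in scene [[469.36292724 251.06662481]
 [434.74014495 249.45897977]
 [398.05747018 247.71203845]] expect top centre (468,252)
[[ 0.5905308  -0.1801269   0.09      ]
 [ 0.52963111 -0.16938358  0.09      ]
 [ 0.58753735 -0.21338396  0.09      ]
 [ 0.52578197 -0.20123615  0.09      ]
 [ 0.55822968 -0.19104467  0.09      ]]
plate 0.06184004331877137 -10.004615047239215
plate 0.06293883213385529 -11.128484884230938
thick 0.03262993530131398
proj vice mid scene [[249.57713367 173.56204904]]
rack ang 133.75415059122648
linear [-398.  -148.6    4.7] dr [-0.002  0.     0.56 ]
axes: x [-0.97   0.244  0.   ] y [ 0.244  0.97  -0.002]
```

>>> arm_command:
  targets:
    - {"grip": 0.5,"linear": [-45,-17,0],"dr": [0,0,0.06]}
    - {"grip": 0.5,"linear": [-90,-34,0],"dr": [0,0,0.12]}
    - {"grip": 0.5,"linear": [-135,-51,0],"dr": [0,0,0.18]}
    - {"grip": 0.5,"linear": [-180,-67,0],"dr": [0,0,0.25]}
    - {"grip": 0.5,"linear": [-225,-84,0],"dr": [0,0,0.32]}
    - {"grip": 0.5,"linear": [-270,-101,0],"dr": [0,0,0.38]}
    - {"grip": 0.5,"linear": [-315,-118,0],"dr": [0,0,0.44]}
    - {"grip": 0.5,"linear": [-360,-135,0],"dr": [0,0,0.5]}
    - {"grip": 0.5,"linear": [-398,-148.6,5],"dr": [0,0,0.56]}
    - {"grip": 0.5,"linear": [-398,-148.6,5],"dr": [0,0,0.56]}
    - {"grip": 0.5,"linear": [-398,-148.6,5],"dr": [0,0,0.56]}
    - {"grip": 0.5,"linear": [-398,-148.6,5],"dr": [0,0,0.56]}
  grip_force: 25

```text
t: 1.3
tcp_pos: [0.4831, 0.2927, 0.2003]
tool_rot: [-1.231, -2.889, 0.0]
ft_force: [-0.6, -0.1, 0.1]
gripper_width: 0.0472
gripper_force: 0.0
```

```bash
python3 - <<'E'
from h import *
o=r.get_obs();print(o['t'],o['tcp_pos'],o['joint_positions'].round(2))
move([.4838,.2916,.098],43.75,o)
c=cam('top');s=cam('scene')
f=lambda c,x,y,w,h,k:cv2.resize(c['frame'][y:y+h,x:x+w],None,fx=k,fy=k,interpolation=cv2.INTER_CUBIC)
save('hover',np.hstack([f(s,370,180,160,160,2.5),f(c,110,200,160,160,2.5)]))
E
```

```text
1.3 [0.48314394 0.29266012 0.200335  ] [ 0.44  0.12  1.34  0.    1.68 -0.32]
linear [ -1.3  -0.2 102.3] dr [-0.    -0.001  0.002]
axes: x [-0.693  0.721  0.001] y [ 0.721  0.693 -0.   ]
```

View pics/hover.png

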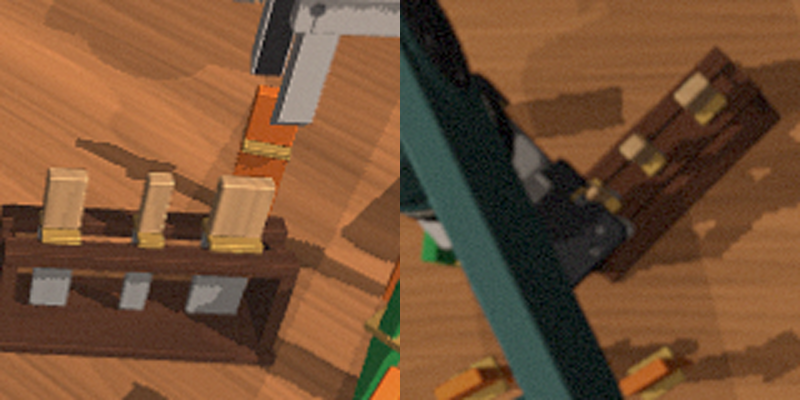

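The fingers hang above the wide handle (scene crop (240,210)), and the descent path looks clear. Going down.

>>> arm_command:
  targets:
    - {"grip": 0.5,"linear": [-1,0,30]}
    - {"grip": 0.5,"linear": [-1,0,60]}
    - {"grip": 0.5,"linear": [-1,0,85]}
    - {"grip": 0.5,"linear": [-1,0,102]}
    - {"grip": 0.5,"linear": [-1,0,102]}
    - {"grip": 0.5,"linear": [-1,0,102]}
    - {"grip": 0,"linear": [-1,0,102]}
    - {"grip": 0,"linear": [-1,0,102]}
    - {"grip": 0,"linear": [-1,0,102]}
    - {"grip": 0,"linear": [-1,0,102]}
    - {"grip": 0,"linear": [-1,0,102]}
    - {"grip": 0,"linear": [-1,0,102]}
  grip_force: 25

```text
$.targets[0]: bad value
```

>>> arm_command:
  targets:
    - {"grip": 0.5,"linear": [-1,0,30],"dr": [0,0,0]}
    - {"grip": 0.5,"linear": [-1,0,60],"dr": [0,0,0]}
    - {"grip": 0.5,"linear": [-1,0,85],"dr": [0,0,0]}
    - {"grip": 0.5,"linear": [-1,0,102],"dr": [0,0,0]}
    - {"grip": 0.5,"linear": [-1,0,102],"dr": [0,0,0]}
    - {"grip": 0.5,"linear": [-1,0,102],"dr": [0,0,0]}
    - {"grip": 0,"linear": [-1,0,102],"dr": [0,0,0]}
    - {"grip": 0,"linear": [-1,0,102],"dr": [0,0,0]}
    - {"grip": 0,"linear": [-1,0,102],"dr": [0,0,0]}
    - {"grip": 0,"linear": [-1,0,102],"dr": [0,0,0]}
    - {"grip": 0,"linear": [-1,0,102],"dr": [0,0,0]}
    - {"grip": 0,"linear": [-1,0,102],"dr": [0,0,0]}
  grip_force: 25

```text
t: 2.6
tcp_pos: [0.4848, 0.2913, 0.0988]
tool_rot: [1.233, 2.889, 0.001]
ft_force: [0.2, -0.5, 2.0]
gripper_width: 0.0119
gripper_force: 25.0
```

>>> arm_command:
  targets:
    - {"grip": 0,"linear": [0,0,-10],"dr": [0,0,0]}
    - {"grip": 0,"linear": [0,0,-25],"dr": [0,0,0]}
    - {"grip": 0,"linear": [0,0,-45],"dr": [0,0,0]}
    - {"grip": 0,"linear": [0,0,-65],"dr": [0,0,0]}
    - {"grip": 0,"linear": [0,0,-85],"dr": [0,0,0]}
    - {"grip": 0,"linear": [0,0,-105],"dr": [0,0,0]}
    - {"grip": 0,"linear": [0,0,-125],"dr": [0,0,0]}
    - {"grip": 0,"linear": [0,0,-140],"dr": [0,0,0]}
    - {"grip": 0,"linear": [0,0,-140],"dr": [0,0,0]}
    - {"grip": 0,"linear": [0,0,-140],"dr": [0,0,0]}
    - {"grip": 0,"linear": [0,0,-140],"dr": [0,0,0]}
  grip_force: 45

```text
t: 3.7
tcp_pos: [0.4842, 0.291, 0.2371]
tool_rot: [-1.233, -2.888, 0.003]
ft_force: [-0.0, 0.2, -1.0]
gripper_width: 0.0119
gripper_force: 45.0
```

```bash
python3 - <<'E'
from h import *
o=r.get_obs();print(o['t'],o['tcp_pos'],o['ft_force'],o['gripper_width'])
move([.5582,-.1910,.235],79.4,o)
s=cam('scene')
# expected handle/blade: tip 83.8 mm below TCP
R=Rn.from_rotvec(o['tool_rot']).as_matrix();t=o['tcp_pos'];L=98.8-15
pts=np.array([t+R@[x,0,L/1000] for x in(-.017,.017)]+[t+R@[x,0,(L-70)/1000] for x in(-.017,.017)])
p=proj(s,pts);print(p.round(1))
x,y=(p.mean(0)-[50,60]).astype(int);x=max(0,min(x,540));y=max(0,y)
im=s['frame'].copy()
f=cv2.resize(im[y:y+120,x:x+100],None,fx=5,fy=5,interpolation=cv2.INTER_CUBIC)
for q in p: cv2.circle(f,tuple(int(v) for v in (q-[x,y]+.5)*5),3,(255,0,0),-1)
save('lift',f);print(x,y)
E
```

```text
3.7 [0.48416937 0.29103888 0.23708502] [-0.03831033  0.2179718  -1.00933757] 0.011886769554928442
linear [-399.3 -280.     2.4] dr [-0.002 -0.002 -0.622]
axes: x [-0.692  0.722  0.001] y [ 0.722  0.692 -0.002]
[[460.6 241.5]
 [482.7 242.5]
 [470.7 204.7]
 [494.4 205.7]]
427 163
```

View pics/lift.png

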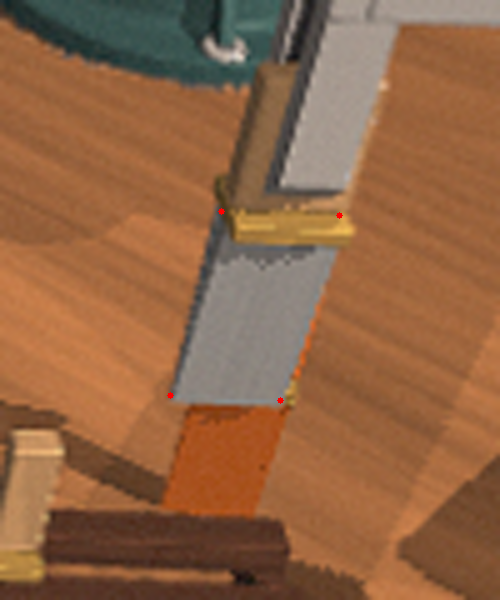

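The widest blade is held upright, and its lower corners at (173,402) and (290,405) match the prediction. Moving to above the vice.

>>> arm_command:
  targets:
    - {"grip": 0,"linear": [-20,-14,0],"dr": [0,0,-0.03]}
    - {"grip": 0,"linear": [-55,-39,0],"dr": [0,0,-0.09]}
    - {"grip": 0,"linear": [-92,-65,0],"dr": [0,0,-0.15]}
    - {"grip": 0,"linear": [-130,-91,0],"dr": [0,0,-0.21]}
    - {"grip": 0,"linear": [-168,-118,0],"dr": [0,0,-0.27]}
    - {"grip": 0,"linear": [-206,-145,0],"dr": [0,0,-0.33]}
    - {"grip": 0,"linear": [-244,-171,0],"dr": [0,0,-0.39]}
    - {"grip": 0,"linear": [-282,-198,0],"dr": [0,0,-0.45]}
    - {"grip": 0,"linear": [-320,-224,0],"dr": [0,0,-0.51]}
    - {"grip": 0,"linear": [-355,-249,0],"dr": [0,0,-0.56]}
    - {"grip": 0,"linear": [-385,-270,0],"dr": [0,0,-0.6]}
    - {"grip": 0,"linear": [-399,-280,0],"dr": [0,0,-0.62]}

```text
t: 4.95
tcp_pos: [0.5579, -0.1938, 0.2364]
tool_rot: [-0.296, -3.125, -0.0]
ft_force: [-0.2, 0.8, 0.0]
gripper_width: 0.0116
gripper_force: 45.0
```

>>> arm_command:
  targets:
    - {"grip": 0,"linear": [0,0,10],"dr": [0,0,0]}
    - {"grip": 0,"linear": [0,0,25],"dr": [0,0,0]}
    - {"grip": 0,"linear": [0,0,38],"dr": [0,0,0]}
    - {"grip": 0,"linear": [0,0,45],"dr": [0,0,0]}
    - {"grip": 0,"linear": [0,0,45],"dr": [0,0,0]}
    - {"grip": 0,"linear": [0,0,45],"dr": [0,0,0]}

```text
t: 5.55
tcp_pos: [0.5586, -0.1897, 0.1935]
tool_rot: [0.291, 3.128, 0.0]
ft_force: [-0.3, 0.2, -0.4]
gripper_width: 0.0118
gripper_force: 45.0
```

```bash
python3 - <<'E'
from h import *
o=r.get_obs();print(o['t'],o['tcp_pos'],o['ft_force'],o['gripper_width'])
move([.5582,-.1910,.190],79.4,o)
s=cam('scene');c=cam('top')
f=lambda c,x,y,w,h,k:cv2.resize(c['frame'][y:y+h,x:x+w],None,fx=k,fy=k,interpolation=cv2.INTER_CUBIC)
save('vice',np.hstack([f(s,200,110,100,130,4),f(c,390,180,100,130,4)]))
R=Rn.from_rotvec(o['tool_rot']).as_matrix();t=o['tcp_pos']
print(proj(s,[t+R@[x,0,.0838] for x in(-.017,.017)]))
E
```

```text
5.55 [ 0.55860764 -0.1897247   0.19352048] [-0.2995148   0.21109461 -0.40051526] 0.011752821104436003
linear [ 0.2 -1.3  3.5] dr [ 0.     0.    -0.001]
axes: x [-0.983  0.185 -0.   ] y [0.185 0.983 0.   ]
[[241.79413802 167.89536168]
 [256.34170155 163.74820509]]
```

View pics/vice.png

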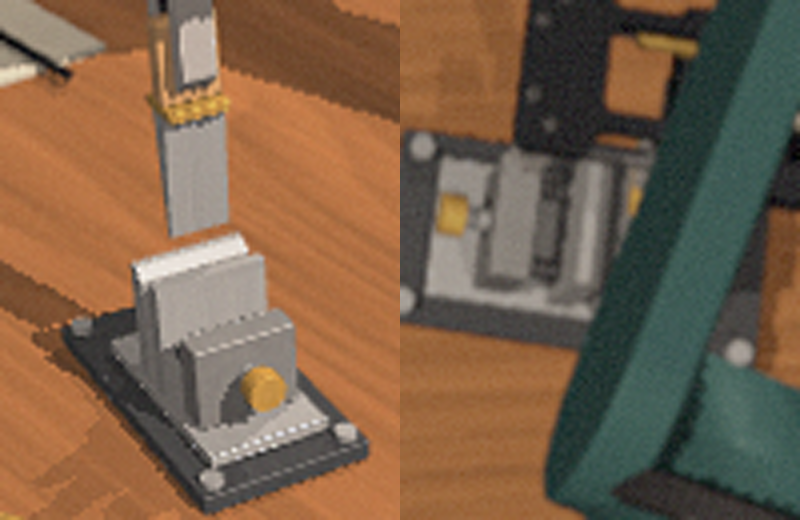

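The blade's lower edge, at crop (169–229,230), hangs centred over the gap and parallel to the plates. Going down slowly.

>>> arm_command:
  targets:
    - {"grip": 0,"linear": [0,-1,6],"dr": [0,0,0]}
    - {"grip": 0,"linear": [0,-1,12],"dr": [0,0,0]}
    - {"grip": 0,"linear": [0,-1,18],"dr": [0,0,0]}
    - {"grip": 0,"linear": [0,-1,24],"dr": [0,0,0]}
    - {"grip": 0,"linear": [0,-1,28],"dr": [0,0,0]}
    - {"grip": 0,"linear": [0,-1,28],"dr": [0,0,0]}
    - {"grip": 0,"linear": [0,-1,28],"dr": [0,0,0]}
    - {"grip": 0,"linear": [0,-1,28],"dr": [0,0,0]}

```text
t: 6.45
tcp_pos: [0.5586, -0.1916, 0.1659]
tool_rot: [0.293, 3.127, -0.0]
ft_force: [-0.2, -0.8, -0.6]
gripper_width: 0.0118
gripper_force: 45.0
```

>>> arm_command:
  targets:
    - {"grip": 0,"linear": [0,0,3],"dr": [0,0,0]}
    - {"grip": 0,"linear": [0,0,6],"dr": [0,0,0]}
    - {"grip": 0,"linear": [0,0,9],"dr": [0,0,0]}
    - {"grip": 0,"linear": [0,0,10],"dr": [0,0,0]}
    - {"grip": 0,"linear": [0,0,10],"dr": [0,0,0]}
    - {"grip": 0,"linear": [0,0,10],"dr": [0,0,0]}

```text
t: 7.05
tcp_pos: [0.5584, -0.1915, 0.1555]
tool_rot: [0.293, 3.128, 0.0]
ft_force: [0.3, 0.2, -0.8]
gripper_width: 0.012
gripper_force: 45.0
```

>>> arm_command:
  targets:
    - {"grip": 0,"linear": [0,0,2],"dr": [0,0,0]}
    - {"grip": 0,"linear": [0,0,4],"dr": [0,0,0]}
    - {"grip": 0,"linear": [0,0,5],"dr": [0,0,0]}
    - {"grip": 0,"linear": [0,0,5],"dr": [0,0,0]}
    - {"grip": 0,"linear": [0,0,5],"dr": [0,0,0]}

```text
t: 7.55
tcp_pos: [0.5583, -0.1915, 0.1504]
tool_rot: [-0.293, -3.128, -0.0]
ft_force: [-0.0, 0.1, -1.2]
gripper_width: 0.0118
gripper_force: 45.0
```

>>> arm_command:
  targets:
    - {"grip": 0,"linear": [0,0,2],"dr": [0,0,0]}
    - {"grip": 0,"linear": [0,0,3],"dr": [0,0,0]}
    - {"grip": 0,"linear": [0,0,3],"dr": [0,0,0]}
    - {"grip": 0,"linear": [0,0,3],"dr": [0,0,0]}

```text
t: 7.95
tcp_pos: [0.5583, -0.1915, 0.1474]
tool_rot: [-0.293, -3.128, -0.0]
ft_force: [-0.5, -0.5, -0.9]
gripper_width: 0.0119
gripper_force: 45.0
```

>>> arm_command:
  targets:
    - {"grip": 0,"linear": [0,0,2],"dr": [0,0,0]}
    - {"grip": 0,"linear": [0,0,3],"dr": [0,0,0]}
    - {"grip": 0,"linear": [0,0,3],"dr": [0,0,0]}
    - {"grip": 0,"linear": [0,0,3],"dr": [0,0,0]}

```text
t: 8.35
tcp_pos: [0.5583, -0.1915, 0.1444]
tool_rot: [-0.293, -3.128, -0.0]
ft_force: [-0.3, -0.8, -1.4]
gripper_width: 0.0118
gripper_force: 45.0
```

>>> arm_command:
  targets:
    - {"grip": 0,"linear": [0,0,2],"dr": [0,0,0]}
    - {"grip": 0,"linear": [0,0,3],"dr": [0,0,0]}
    - {"grip": 0,"linear": [0,0,3],"dr": [0,0,0]}
    - {"grip": 0,"linear": [0,0,3],"dr": [0,0,0]}

```text
t: 8.75
tcp_pos: [0.5583, -0.1915, 0.1414]
tool_rot: [-0.293, -3.128, -0.0]
ft_force: [-1.2, 0.2, -1.9]
gripper_width: 0.012
gripper_force: 45.0
```

>>> arm_command:
  targets:
    - {"grip": 0,"linear": [0,0,2],"dr": [0,0,0]}
    - {"grip": 0,"linear": [0,0,3],"dr": [0,0,0]}
    - {"grip": 0,"linear": [0,0,3],"dr": [0,0,0]}
    - {"grip": 0,"linear": [0,0,3],"dr": [0,0,0]}

```text
t: 9.15
tcp_pos: [0.5583, -0.1915, 0.1384]
tool_rot: [-0.293, -3.128, -0.0]
ft_force: [0.8, -0.7, -1.5]
gripper_width: 0.0116
gripper_force: 45.0
```

>>> arm_command:
  targets:
    - {"grip": 0,"linear": [0,0,2],"dr": [0,0,0]}
    - {"grip": 0,"linear": [0,0,2],"dr": [0,0,0]}
    - {"grip": 0,"linear": [0,0,2],"dr": [0,0,0]}

```text
t: 9.45
tcp_pos: [0.5583, -0.1915, 0.1363]
tool_rot: [-0.293, -3.128, -0.0]
ft_force: [0.0, -0.7, -0.6]
gripper_width: 0.0116
gripper_force: 45.0
```

>>> arm_command:
  targets:
    - {"grip": 0,"linear": [0,0,2],"dr": [0,0,0]}
    - {"grip": 0,"linear": [0,0,2],"dr": [0,0,0]}
    - {"grip": 0,"linear": [0,0,2],"dr": [0,0,0]}

```text
t: 9.75
tcp_pos: [0.5585, -0.1915, 0.1344]
tool_rot: [0.293, 3.128, 0.0]
ft_force: [0.8, -0.9, -0.8]
gripper_width: 0.0115
gripper_force: 45.0
```

>>> arm_command:
  targets:
    - {"grip": 0,"linear": [0,0,2],"dr": [0,0,0]}
    - {"grip": 0,"linear": [0,0,2],"dr": [0,0,0]}
    - {"grip": 0,"linear": [0,0,2],"dr": [0,0,0]}

```text
t: 10.05
tcp_pos: [0.5587, -0.1916, 0.1333]
tool_rot: [0.293, 3.127, -0.0]
ft_force: [-0.5, 0.2, 3.9]
gripper_width: 0.0117
gripper_force: 45.0
```

>>> arm_command:
  targets:
    - {"grip": 0,"linear": [0,0,1],"dr": [0,0,0]}
    - {"grip": 0,"linear": [0,0,2],"dr": [0,0,0]}
    - {"grip": 0,"linear": [0,0,2],"dr": [0,0,0]}
    - {"grip": 0,"linear": [0,0,2],"dr": [0,0,0]}

```text
t: 10.45
tcp_pos: [0.5589, -0.1918, 0.132]
tool_rot: [0.293, 3.126, -0.001]
ft_force: [-0.6, 0.5, 5.4]
gripper_width: 0.0119
gripper_force: 45.0
```

```bash
python3 - <<'E'
from h import *
s=cam('scene');ob=[]
for _ in range(4): o=r.get_obs();ob.append(o['ft_force']);cam('scene')
print(np.mean(ob,0),o['torque'],o['tcp_pos'],o['t'])
f=lambda c,x,y,w,h,k:cv2.resize(c['frame'][y:y+h,x:x+w],None,fx=k,fy=k,interpolation=cv2.INTER_CUBIC)
save('ins',f(s,215,110,90,120,5))
E
```

```text
[-0.75224067  0.36821931  5.54661768] [ 0.17006428  0.23852884 -0.06949439] [ 0.55890754 -0.19178461  0.13200643] 10.65
```

View pics/ins.png

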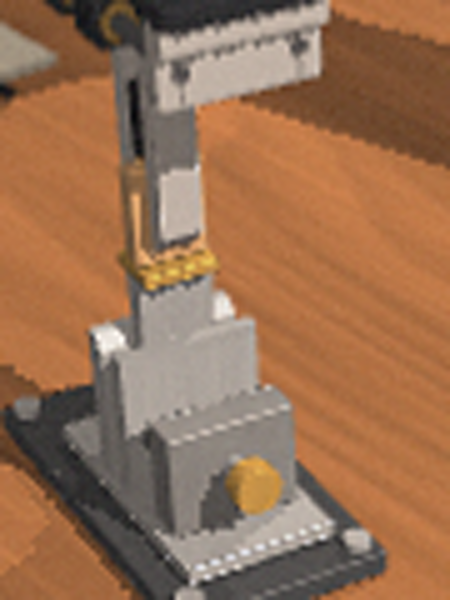

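The blade stands at mid width between both plates, at crop (175,310), and drags at about 6.5 N with the arm lagging slightly. I'll go 2 mm further for margin, settle, then hand in.

>>> arm_command:
  targets:
    - {"grip": 0,"linear": [0,0,1],"dr": [0,0,0]}
    - {"grip": 0,"linear": [0,0,2],"dr": [0,0,0]}
    - {"grip": 0,"linear": [0,0,2],"dr": [0,0,0]}
    - {"grip": 0,"linear": [0,0,2],"dr": [0,0,0]}
    - {"grip": 0,"linear": [0,0,2],"dr": [0,0,0]}
    - {"grip": 0,"linear": [0,0,2],"dr": [0,0,0]}

```text
t: 11.3
tcp_pos: [0.5591, -0.1919, 0.1303]
tool_rot: [0.293, 3.125, -0.001]
ft_force: [-1.5, -0.2, 5.8]
gripper_width: 0.0115
gripper_force: 45.0
```

```bash
python3 -c "
from h import *
print(r.job_done())"
```

```text
the job is handed in; nothing more can be done
None
```

I handed the job in with the widest blade still gripped, upright and centred between the vice plates; it drags at about 6–7 N, and I estimate the sprung plate is pushed back well under 1 mm. The hand-in gave no verdict.

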